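Set the bench extraction gate to half open

TASK

Get the bench's dust extraction ready for jigsaw work: with your fingertips push the yellow push plate of the sprung slide gate in past the half-open catch (green tooth), then let go so that the gate springs back, latches and stays at half open, not shut and not on the full-open catch (blue tooth). Only push on the plate's outer face: do not grip the plate or hook it from behind. Leave the loose things on the bench where they are and finish clear of everything.

Things in the scene. Friction and masses are not known exactly. Their poses are not given: they have to be found in the camera images.
- port: bench extraction port, screwed to the bench: grey cast housing 124 x 126 mm, 30 mm high, round 82 mm mouth on top (collar to 40 mm), on a dark flange 160 x 196 x 5 mm. Origin on the bench under the mouth's centre; x axis level, the direction in which the gate is pushed to open; y level, z up. No part of port, gate or catch is higher than 65 mm
- gate (a joint): how far the sliding gate is pushed in along the port's x, in m. 0 = shut (its spring holds it there), 0.050 = hanging on the half-open catch, 0.085 = on the full-open catch, 0.095 = end stop. Let go before about 0.050 it shuts again, at 0.050 to 0.053 the pin may not have dropped fully; let go between about 0.055 and 0.082 it comes back to 0.050 and stays; pushed beyond about 0.086 it hangs at 0.085
- gate_push (a point): centre of the outer face of the gate's upright yellow push plate: the face to push, 37 mm above the bench, 172 mm from the port's origin on its -x side when shut; moves with the gate. Its x axis points into the face, the push direction. Plate 100 mm wide, 8 mm thick, from 12 to 62 mm above the bench; the bench in front of the face is free for 120 mm
- spring_tube (a point): top of the aluminium tube on the port's -y side that holds the return spring. It pushes the gate back with about 4 N at 0, 6 N at half and 8 N at full open, and a tooth passing the pin adds 1 to 4 N; the return is damped, at most about 0.4 m/s
- half_tooth (a point): top edge of the steep back of the green half-open tooth, 34 mm above the bench, on the 10 mm wide steel bar that runs with the gate along the port's +y side. With the gate pushed far enough the catch's stop pin drops behind this back and holds the gate at half open
- full_tooth (a point): the same edge of the blue full-open tooth, 35 mm nearer to the push plate on the same bar
- catch (a joint): angle of the red rocker catch on the port's +y side, in rad. 0 = down (sprung down): its stop pin is behind a tooth or over the plain bar; about 0.25 = the pin is lifted by a tooth. It works by itself when the gate is pushed
- catch_pad (a point): top of the catch's red thumb pad, 24 x 16 mm, about 62 mm above the bench. Pressed down about 8 mm (up to about 9 N) it lifts the stop pin and a latched gate springs shut; not needed if the push is right
- offcut: loose plywood offcut lying flat beside the port, 170 x 55 x 15 mm; origin at the centre of its underside, x along its length
- clamp: loose black spring clamp with blue handle tips and orange jaw pads lying on its side near the port, about 165 x 90 x 24 mm; origin at its pivot, on the bench, x towards its jaws
- sandblock: loose cork sanding block near the push plate, 100 x 60 x 35 mm; origin at the centre of its underside
- glue: loose white glue bottle with an orange cap, standing, 56 mm across and 150 mm tall; origin at the centre of its foot
- tape: loose roll of blue tape lying flat, 100 mm across and 36 mm tall; origin at the centre of its underside
- battery: loose black tool battery, 105 x 72 x 64 mm; origin at the centre of its underside
- screwdriver: loose screwdriver with a red handle lying on the bench, 200 mm long, up to 40 mm tall; its x axis points along it to the blade

How it is judged:
On the way:
1. the gate is pushed in past the half-open catch by the fingers on its push plate (value of joint gate above 0.051 m and contact force between the fingers and gate above 1 N), for 0.02 s.
At the end, for the whole second after the job is handed in: The gate is at rest on the half-open catch: its joint reads 0.050 m within 3 mm, the catch is down (under 0.06 rad) (value of joint gate between 0.047 and 0.053 m and value of joint catch below 0.06 rad and velocity of joint gate between -0.005 and 0.005 m/s); the robot touches nothing.
It fails at once if the push plate is gripped or hooked: more than 2 N of finger force on its back (contact force between the fingers and gate_c1 above 2 N).
It fails at once if a loose thing on the bench is moved by more than 20 mm, lifted or carried (distance of any of offcut, clamp, sandblock, glue, tape, battery, screwdriver from where it was at the start of the episode above 0.02 m).
It also fails if it takes over 37 s, if anything falls off the work surface, if the arm or the gripper's body presses on something with over 40 N, if the wrist force passes 120 N, or if a joint passes its speed limit or range.

ROBOT

A 7-joint arm with a two-finger parallel gripper is mounted at the origin on the work surface. World frame = base frame: x ahead of the robot, y to its left, z up, the work surface at z = 0. Lengths are in m, angles in rad, forces in N, time in s.
With the tool pointing down it reaches from about 0.425 to 0.925 m from the base axis. Payload 6.8 kg.
Tool frame: the origin (TCP) lies at the very end of the fingers, on their centre line; the grasp point (between the pads) lies 19 mm behind it; z points along the fingers, y is the direction in which the jaws open and shut (so a half turn about z gives the same grasp; the last joint's range is limited). The gripper opens to 85 mm and grips with 20 to 120 N. Pads are 22 mm wide; open, the fingers measure 114 mm over their backs; the gripper's body (76 mm by 85 mm) begins 54 mm behind the grasp point. The pads swing forward as they close: fully open they stand 13 mm farther back than shut.
Start: joints at [1.155, 0.477, 0.022, 1.555, -0.011, 1.109, -0.083], TCP at [0.205, -0.643, 0.231] pointing down, gripper open.
Joint ranges: [-2.96, 2.96], [-0.34, 2.1], [-1.41, 1.46], [0.24, 2.44], [-1.37, 4.51], [0.17, 1.92], [-2.96, 2.96]. Speed limits (rad/s): [2.39, 2.39, 3.14, 3.14, 3.14, 3.14, 3.14].

INTERFACE

Orientations are given as a unit quaternion [w, x, y, z].
In Python, from station import bot gives the robot as it stands.
- The arm moves only by the tool move_arm, never from a script. Its argument "commands" is text: rows parted by semicolons, each of 7 numbers parted by spaces: the opening, from 0 (shut) to 1 (fully open), then the shift along the tool's x, y, z in cm, then the turn, a rotation vector about the tool's x, y, z in degrees. In form: gripper tx ty tz rx ry rz; .... A call has 1 to 12 rows; each row shifts and turns the commanded pose from where the row before left it, along the tool's axes as they then stand; what a row does not reach is not made up. A row lasts 1/12 s, in which the tool goes at most 41.7 mm and 7.16 degrees, less where a joint would pass 70% of its speed; a pose out of reach is approached as far as the arm can. A call with a gripper value outside its range is refused whole. The fingers move at their own pace and stop on an object; "force" is the grip in N (left out, the last holds). Time passes only in rows, so rows that do not move let the fingers close. It gives the time, the measured TCP pose, the force and the opening at its end, in the units of the state.
- bot.get_obs(): the state, without advancing time (a new reading comes with each control period).
- bot.read_camera(name): name is "scene" or "top" or "wrist"; returns a dict with "img" (420x560x3 uint8, red, green, blue), "K" (3x3 intrinsics, pixels), "rvec" (rotation vector, rad) and "tvec" (3), from world to camera coordinates, as OpenCV has them; the wrist camera has in their place "hand_eye" (4x4, takes a point from camera to tool coordinates, whose origin is the TCP and whose axes are the flange's). Camera axes: x right, y down, z forward; pixel columns grow to the right and rows downward; lengths in m; the calibration is good to about 2 mm. The wrist camera is an equidistant fisheye: a pixel r from the principal point sees the ray r / f radians off the axis. A picture is of the moment at which its call begins: read the wrist's pose just before it. There is no depth.
- bot.hand_in(): hands the job in, once; it reports no verdict.
The state is a dict: "t": time; "q": joint angles; "joint_vel": joint speeds; "joint_torque": joint torques, N m; "eef_pos": TCP position; "tool_rot": TCP orientation; "contact_force": force on the tool from outside, world axes, zero at the start; "torque": the same for the moment, N m; "gripper_width": opening from 0.0 (shut) to 1.0 (fully open).
Only numpy, scipy, OpenCV 4.12 (cv2) and the standard library are available. Lean on these libraries where they do the work, as an engineer would, in place of code of your own. Each camera call takes 0.05 s, during which the arm holds its last target. There are 200 camera calls.

## Working session

There is one attempt and no reset: what is moved stays moved. The work goes in short steps, Python scripts to look and compute and a tool call to move; the robot and the scene stay as the last step left them, time stands still between calls to the robot, and variables do not carry over. Pictures are saved under pics/ and viewed, about 8 in all and at most 12, crops included, and the job is handed in when it is done.

Besides the shell and the picture viewer there is one more tool, called after "Call:" by a JSON object that holds its "name" and its "arguments", one argument or row to a line. move_arm: Moves the arm, as the interface text tells. Its arguments: {"type":"object","properties":{"commands":{"type":"string"},"force":{"type":"number"}},"required":["commands"]}

```bash
mkdir -p pics
cat > h.py <<'E'
import numpy as np, cv2
from station import bot
from scipy.spatial.transform import Rotation as R
def cam(n):
    d=bot.read_camera(n); return d
def ray(d,u,v):
    Rm=cv2.Rodrigues(np.array(d["rvec"],float))[0]; c=-Rm.T@np.array(d["tvec"],float).ravel()
    r=Rm.T@np.linalg.inv(np.array(d["K"]))@np.array([u,v,1.0]); return c,r
def onz(d,u,v,z):
    c,r=ray(d,u,v); return c+r*(z-c[2])/r[2]
def proj(d,P):
    return cv2.projectPoints(np.array(P,float).reshape(-1,1,3),np.array(d["rvec"],float),np.array(d["tvec"],float),np.array(d["K"],float),None)[0].reshape(-1,2)
def tri(a,ua,b,ub):
    c1,r1=ray(a,*ua);c2,r2=ray(b,*ub)
    s=np.linalg.lstsq(np.c_[r1,-r2],c2-c1,rcond=None)[0]
    p,q=c1+s[0]*r1,c2+s[1]*r2; return (p+q)/2,np.linalg.norm(p-q)
def yellow(img):
    h=cv2.cvtColor(img,cv2.COLOR_RGB2HSV); return cv2.inRange(h,(22,120,90),(34,255,255))
E
python3 - <<'E'
from h import *
o=bot.get_obs();print(o["t"],o["eef_pos"],o["tool_rot"],o["contact_force"])
for n in("top","scene"):
    d=cam(n);cv2.imwrite(f"pics/{n}0.png",d["img"][:,:,::-1])
    m=yellow(d["img"]);cs=cv2.findContours(m,0,2)[0]
    for c in cs:
        if cv2.contourArea(c)>30: print(n,cv2.contourArea(c),cv2.minAreaRect(c),cv2.boxPoints(cv2.minAreaRect(c)).round(1).tolist())
E
```

```text
0.0 [ 0.20432109 -0.64269695  0.23033385] [-8.89202154e-04  9.88174418e-01  1.53331301e-01 -2.04379164e-04] [ 0.52245962  0.0633896  -0.43467083]
top 91.0 ((253.97647094726562, 209.89410400390625), (3.904747724533081, 31.02105140686035), 77.47119140625) [[238.39999389648438, 211.39999389648438], [268.70001220703125, 204.60000610351562], [269.5, 208.39999389648438], [239.3000030517578, 215.1999969482422]]
top 871.5 ((378.5, 81.0), (34.0, 31.0), 90.0) [[363.0, 64.0], [394.0, 64.0], [394.0, 98.0], [363.0, 98.0]]
top 1118.5 ((165.995849609375, 69.87110137939453), (11.219968795776367, 152.1789093017578), 88.15238952636719) [[89.80000305175781, 66.69999694824219], [241.89999389648438, 61.79999923706055], [242.1999969482422, 73.0], [90.0999984741211, 77.9000015258789]]
scene 1442.5 ((273.75543212890625, 411.89068603515625), (51.57020950317383, 54.95027542114258), 56.82148742675781) [[236.60000610351562, 405.29998779296875], [282.6000061035156, 375.29998779296875], [310.8999938964844, 418.3999938964844], [264.8999938964844, 448.5]]
scene 1611.5 ((504.74993896484375, 267.7499694824219), (14.797950744628906, 150.97433471679688), 49.76364517211914) [[442.29998779296875, 310.8999938964844], [557.5999755859375, 213.3000030517578], [567.2000122070312, 224.60000610351562], [451.8999938964844, 322.20001220703125]]
scene 94.5 ((310.10003662109375, 195.3000030517578), (6.600000381469727, 28.60000228881836), 53.13010025024414) [[296.70001220703125, 201.1999969482422], [319.6000061035156, 184.10000610351562], [323.5, 189.39999389648438], [300.6000061035156, 206.5]]
```

View pics/top0.png

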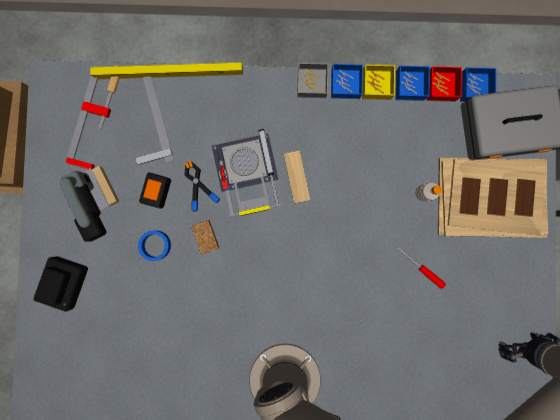

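View pics/scene0.png

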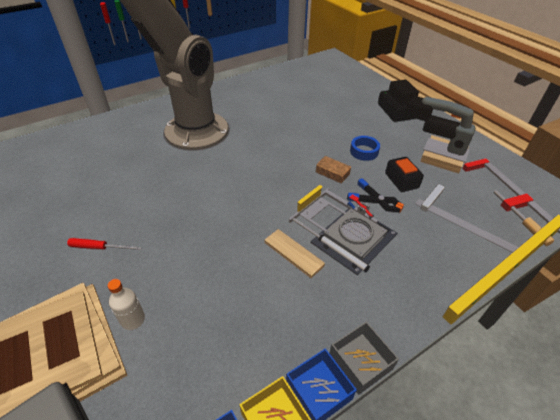

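The top view (robot base about (285,375), up is world +x) shows the port's mouth at (245,162) and the yellow plate at (254,210). The clamp, cork block and offcut lie beside the port. The push direction points away from the robot. Next I'll work out positions.

Run:
```python
from h import *
t=cam("top");s=cam("scene")
# plate centre blob, corners
print("tri centre",tri(t,(254,209.9),s,(310.1,195.3)))
for p in [(238.4,211.4),(268.7,204.6),(269.5,208.4),(239.3,215.2)]: print("z62",onz(t,*p,.062).round(4))
print("mouth",onz(t,245,162,.04).round(4), tri(t,(245,162),s,(357,230)))
for n,p,z in [("cork c",(205,236),.035),("cork br",(218,248),.035),("cork tr",(213,220),.035),("clamp tip",(217,200),.02),("clamp tip2",(195,208),.02),("offcut bl",(297,202),.015)]: print(n,onz(t,*p,z).round(3))
im=t["img"][130:270,170:330][:,:,::-1];cv2.imwrite("pics/tz.png",cv2.resize(im,None,fx=5,fy=5,interpolation=3)[:600])
```

```text
tri centre (array([0.55347925, 0.11417684, 0.05186184]), np.float64(0.00308177890110018))
z62 [0.5462 0.1624 0.062 ]
z62 [0.5707 0.0653 0.062 ]
z62 [0.5585 0.0624 0.062 ]
z62 [0.534  0.1592 0.062 ]
mouth [0.7097 0.1478 0.04  ] (array([0.714745  , 0.1530117 , 0.03029997]), np.float64(0.011407918529802491))
cork c [0.463 0.272 0.035]
cork br [0.425 0.228 0.035]
cork tr [0.516 0.247 0.035]
clamp tip [0.583 0.239 0.02 ]
clamp tip2 [0.555 0.311 0.02 ]
offcut bl [ 0.584 -0.027  0.015]
```

View pics/tz.png

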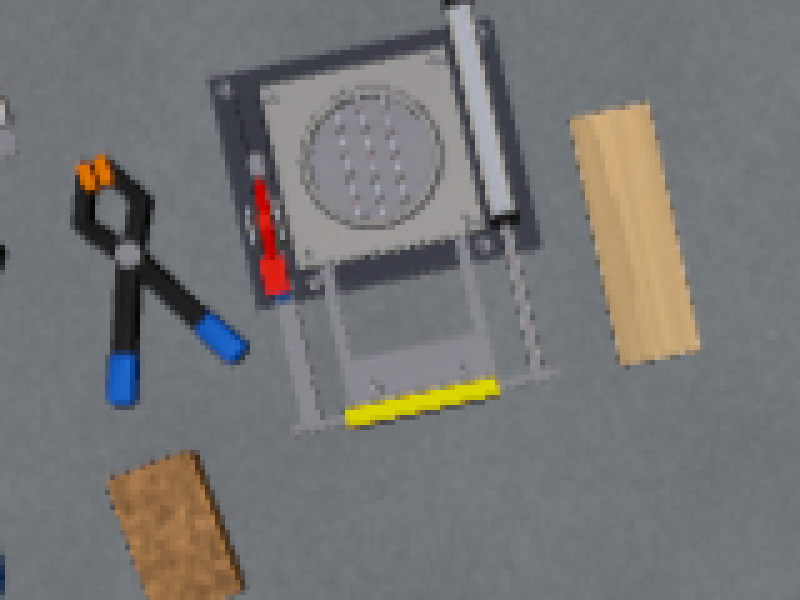

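The crop shows the plate running from (345,420) to (500,385), with the red pad at (275,275). The offcut, clamp and cork are all clear of the push lane. The push direction is at a yaw of about 13.5° and the face centre is near (0.543, 0.108). I'll bring the shut gripper over in front of the plate.

Call:
{"name": "move_arm", "arguments": {
  "commands": "0 2.9 -2.7 0 0 0 0.4;0 2.9 -2.7 0 0 0 0.4;0 2.9 -2.7 0 0 0 0.4;0 2.9 -2.7 0 0 0 0.4;0 2.9 -2.7 0 0 0 0.4;0 2.9 -2.7 0 0 0 0.4;0 2.9 -2.7 0 0 0 0.4;0 2.9 -2.7 0 0 0 0.4;0 2.9 -2.7 0 0 0 0.4;0 2.9 -2.7 0 0 0 0.4;0 0 0 0 0 0 0;0 0 0 0 0 0 0"
}}

```text
t: 1.2
eef_pos: [0.4113, -0.3021, 0.2314]
tool_rot: [-0.0, 0.993, 0.122, 0.0]
contact_force: [-0.3, 0.1, -0.3]
gripper_width: 0.003
```

Call:
{"name": "move_arm", "arguments": {
  "commands": "0 1.5 -3.7 0.5 0 0 0;0 1.5 -3.7 0.5 0 0 0;0 1.5 -3.7 0.5 0 0 0;0 1.5 -3.7 0.5 0 0 0;0 1.5 -3.7 0.5 0 0 0;0 1.5 -3.7 0.5 0 0 0;0 1.5 -3.7 0.5 0 0 0;0 1.5 -3.7 0.5 0 0 0;0 1.5 -3.7 0.5 0 0 0;0 1.5 -3.7 0.5 0 0 0;0 0 0 0 0 0 0;0 0 0 0 0 0 0"
}}

```text
t: 2.2
eef_pos: [0.4685, 0.0915, 0.181]
tool_rot: [-0.0, 0.993, 0.12, -0.0]
contact_force: [-0.3, -1.2, -0.7]
gripper_width: -0.004
```

Run:
```python
from h import *
o=bot.get_obs();d=cam("wrist");print(o["t"],o["eef_pos"],o["tool_rot"]);print(d["K"],np.array(d["hand_eye"]).round(4))
img=d["img"];cv2.imwrite("pics/w0.png",img[:,:,::-1])
K=np.array(d["K"]);H=np.array(d["hand_eye"]);q=o["tool_rot"];Rt=R.from_quat([q[1],q[2],q[3],q[0]]).as_matrix()
def wz(u,v,z):
    x=(u-K[0,2])/K[0,0];y=(v-K[1,2])/K[1,1];r=np.hypot(x,y)
    c=np.array([x/r*np.sin(r),y/r*np.sin(r),np.cos(r)])
    w=Rt@H[:3,:3]@c;p=Rt@H[:3,3]+o["eef_pos"];return p+w*(z-p[2])/w[2]
for c in cv2.findContours(yellow(img),0,2)[0]:
    if cv2.contourArea(c)>60:
        b=cv2.boxPoints(cv2.minAreaRect(c))
        print(cv2.contourArea(c))
        for u,v in b: print((round(u),round(v)),wz(u,v,.062).round(4))
```

```text
2.2 [0.46854361 0.0914939  0.18096969] [-1.93043004e-04  9.92748058e-01  1.20213042e-01 -2.84169568e-04]
[[325.1922621    0.         284.02220947]
 [  0.         325.1922621  211.4038199 ]
 [  0.           0.           1.        ]] [[-9.000e-04 -9.642e-01 -2.650e-01  6.630e-02]
 [ 1.000e+00 -8.000e-04 -6.000e-04  2.000e-04]
 [ 3.000e-04 -2.650e-01  9.642e-01 -1.429e-01]
 [ 0.000e+00  0.000e+00  0.000e+00  1.000e+00]]
1769.5
(220, 105) [0.5368 0.1611 0.062 ]
(220, 90) [0.5488 0.1639 0.062 ]
(345, 90) [0.5724 0.0667 0.062 ]
(345, 105) [0.5605 0.0637 0.062 ]
```

View pics/w0.png

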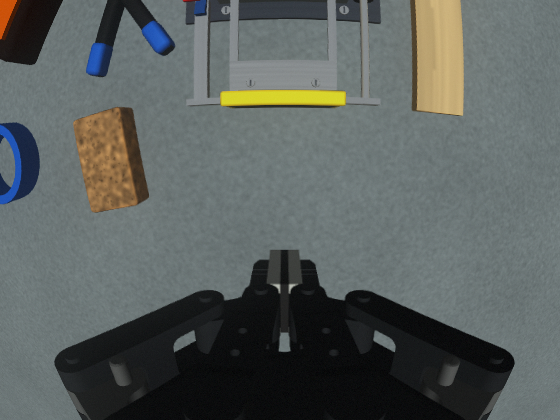

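The wrist view shows the plate square to the tool and centred, from (220,90) to (345,105), with clear bench in front of it. The tool yaw of 13.8° matches the plate's 13.7°, and the face is about 85 mm ahead of the TCP. Next I'll descend to about z = 0.03 and move closer.

Call:
{"name": "move_arm", "arguments": {
  "commands": "0 0 0 3.8 0 0 0;0 0 0 3.8 0 0 0;0 0 0 3.8 0 0 0;0 0 0 3.8 0 0 0;0 1.5 0 0 0 0 0;0 1.5 0 0 0 0 0;0 1.5 0 0 0 0 0;0 1.0 0 0 0 0 0;0 0 0 0 0 0 0;0 0 0 0 0 0 0",
  "force": 40
}}

```text
t: 3.08
eef_pos: [0.5219, 0.1017, 0.0293]
tool_rot: [0.0, 0.993, 0.118, -0.0]
contact_force: [-0.6, 0.0, 0.5]
gripper_width: 0.003
```

Run:
```python
from h import *
o=bot.get_obs();print(o["t"],o["eef_pos"],o["contact_force"],R.from_quat(np.roll(o["tool_rot"],-1)).as_matrix().round(3))
```

```text
3.0833 [0.52193114 0.10171868 0.02932445] [-0.5884296   0.03567332  0.47087563] [[ 0.972  0.233 -0.   ]
 [ 0.233 -0.972 -0.001]
 [-0.     0.001 -1.   ]]
```

Call:
{"name": "move_arm", "arguments": {
  "commands": "0 0.5 0 0 0 0 0;0 0.5 0 0 0 0 0;0 0.4 0 0 0 0 0;0 0 0 0 0 0 0"
}}

```text
t: 3.42
eef_pos: [0.5364, 0.107, 0.0296]
tool_rot: [-0.0, 0.993, 0.119, 0.001]
contact_force: [0.2, -0.2, -0.5]
gripper_width: -0.002
```

Call:
{"name": "move_arm", "arguments": {
  "commands": "0 0.3 0 0 0 0 0;0 0.2 0 0 0 0 0;0 0 0 0 0 0 0"
}}

```text
t: 3.67
eef_pos: [0.5397, 0.1078, 0.0292]
tool_rot: [0.0, 0.993, 0.119, -0.001]
contact_force: [-2.9, -0.4, 1.6]
gripper_width: -0.006
```

Call:
{"name": "move_arm", "arguments": {
  "commands": "0 0.3 0 0 0 0 0;0 0.2 0 0 0 0 0;0 0 0 0 0 0 0"
}}

```text
t: 3.92
eef_pos: [0.5445, 0.109, 0.029]
tool_rot: [0.0, 0.993, 0.119, -0.001]
contact_force: [-3.7, -1.4, 1.1]
gripper_width: -0.001
```

Contact was made at s≈0.548 m along the push axis, and s is now 0.555. I want gate≈0.068, so I'll push about 6 cm more.

Call:
{"name": "move_arm", "arguments": {
  "commands": "0 0.7 0 0 0 0 0;0 0.7 0 0 0 0 0;0 0.7 0 0 0 0 0;0 0.7 0 0 0 0 0;0 0.7 0 0 0 0 0;0 0.7 0 0 0 0 0;0 0.7 0 0 0 0 0;0 0.7 0 0 0 0 0;0 0.5 0 0 0 0 0;0 0 0 0 0 0 0;0 0 0 0 0 0 0"
}}

```text
t: 4.83
eef_pos: [0.603, 0.1235, 0.0288]
tool_rot: [0.0, 0.993, 0.119, -0.001]
contact_force: [-5.5, -0.6, 2.3]
gripper_width: -0.001
```

```bash
cat >> h.py <<'E'
def wplate(name):
    o=bot.get_obs();d=cam("wrist");img=d["img"];cv2.imwrite(name,img[:,:,::-1])
    K=np.array(d["K"]);H=np.array(d["hand_eye"]);Rt=R.from_quat(np.roll(o["tool_rot"],-1)).as_matrix()
    print(o["t"],o["eef_pos"].round(4),o["contact_force"].round(2),"s",(o["eef_pos"][:2]@[.972,.235]).round(4))
    for c in cv2.findContours(yellow(img),0,2)[0]:
        if cv2.contourArea(c)>60:
            b=cv2.boxPoints(cv2.minAreaRect(c)); 
            for u,v in b:
                x=(u-K[0,2])/K[0,0];y=(v-K[1,2])/K[1,1];r=np.hypot(x,y)
                w=Rt@H[:3,:3]@np.array([x/r*np.sin(r),y/r*np.sin(r),np.cos(r)]);p=Rt@H[:3,3]+o["eef_pos"]
                P=p+w*(.062-p[2])/w[2];print((round(u),round(v)),P.round(4),"s",(P[:2]@[.972,.235]).round(4))
E
python3 -c "
from h import *
wplate('pics/w1.png')
t=cam('top')
for c in cv2.findContours(yellow(t['img']),0,2)[0]:
    M=cv2.moments(c)
    if 20<M['m00']<300: u,v=M['m10']/M['m00'],M['m01']/M['m00'];P=onz(t,u,v,.062);print('top',u,v,P,P[:2]@[.972,.235], 'before',onz(t,254,209.9,.062)[:2]@[.972,.235])
"
```

```text
4.8333 [0.603  0.1235 0.0288] [-5.46 -0.55  2.28] s 0.6152
(149, 229) [0.6196 0.1799 0.062 ] s 0.6445
(408, 228) [0.6431 0.0856 0.062 ] s 0.6453
(408, 279) [0.6229 0.0775 0.062 ] s 0.6236
(149, 281) [0.5975 0.178  0.062 ] s 0.6226
```

View pics/w1.png

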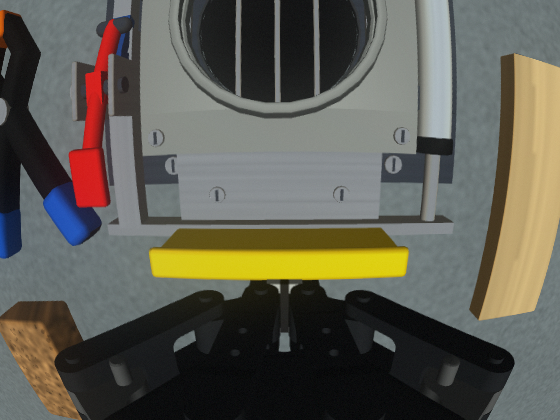

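The wrist view shows the plate against the fingers, with its front top edge at row 279, which puts the face at s≈0.623. Gate estimates run from 0.061 to 0.070, all inside the 0.055–0.082 window. I'll add 3 mm to centre it, then back straight off.

Call:
{"name": "move_arm", "arguments": {
  "commands": "0 0.3 0 0 0 0 0;0 0 0 0 0 0 0;0 0 0 0 0 0 0;0 -0.5 0 0 0 0 0;0 -0.5 0 0 0 0 0;0 -0.5 0 0 0 0 0;0 -0.5 0 0 0 0 0;0 -0.5 0 0 0 0 0;0 -0.5 0 0 0 0 0;0 -0.5 0 0 0 0 0;0 0 0 0 0 0 0;0 0 0 0 0 0 0"
}}

```text
t: 5.93
eef_pos: [0.5736, 0.1159, 0.0295]
tool_rot: [-0.0, 0.993, 0.119, 0.0]
contact_force: [-0.1, 0.4, -0.3]
gripper_width: 0.002
```

```bash
python3 -c "
from h import *
wplate('pics/w2.png')"
```

```text
5.9333 [0.5736 0.1159 0.0295] [-0.12  0.37 -0.27] s 0.5848
(144, 198) [0.6014 0.176  0.062 ] s 0.6259
(411, 198) [0.6245 0.0801 0.062 ] s 0.6258
(411, 242) [0.6082 0.0741 0.062 ] s 0.6086
(144, 242) [0.5839 0.1741 0.062 ] s 0.6085
```

View pics/w2.png

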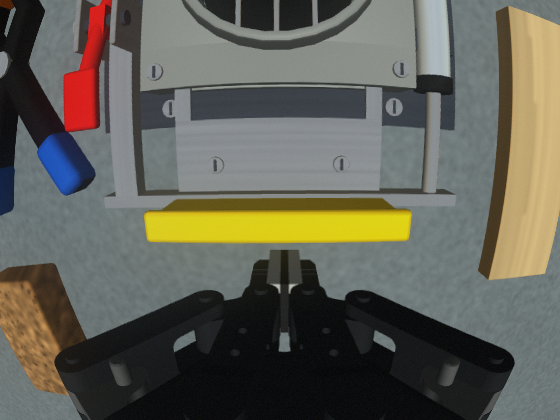

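The plate stopped with its face at s≈0.6085, about 16 mm ahead of the fingers. The contact force is zero, so the gate is holding on the half-open catch. I'll retreat and lift clear.

Call:
{"name": "move_arm", "arguments": {
  "commands": "0 -2 0 0 0 0 0;0 -2 0 0 0 0 0;0 -2 0 0 0 0 0;0 0 0 -3.5 0 0 0;0 0 0 -3.5 0 0 0;0 0 0 -3.5 0 0 0;0 0 0 -3.5 0 0 0;0 0 0 -1.5 0 0 0;0 0 0 0 0 0 0;0 0 0 0 0 0 0;0 0 0 0 0 0 0"
}}

```text
t: 6.9
eef_pos: [0.5146, 0.1015, 0.1835]
tool_rot: [0.0, 0.993, 0.119, -0.001]
contact_force: [0.4, 0.4, -0.3]
gripper_width: -0.0
```

```bash
python3 -c "
from h import *
wplate('pics/w3.png')"
```

```text
6.9 [0.5146 0.1015 0.1835] [ 0.37  0.42 -0.28] s 0.524
(219, 87) [0.5972 0.1756 0.062 ] s 0.6217
(342, 86) [0.6211 0.0791 0.062 ] s 0.6223
(342, 102) [0.6085 0.0759 0.062 ] s 0.6093
(219, 103) [0.5844 0.1725 0.062 ] s 0.6086
```

View pics/w3.png

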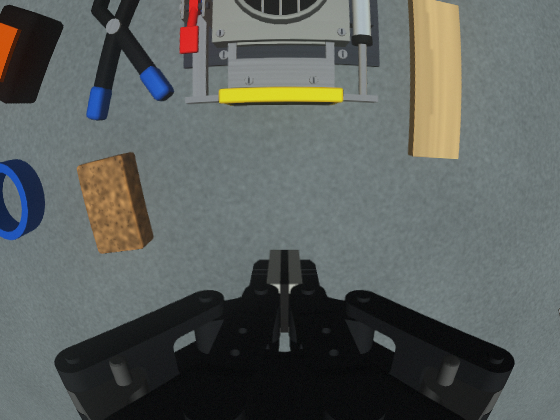

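Seen from the same height as before the push, the plate's front edge moved from s=0.5597 to 0.609, a shift of 49 mm. That is half open, and the loose things look unmoved.

```bash
python3 -c "
from station import bot
print(bot.hand_in())"
```

```text
the job is handed in; nothing more can be done
None
```

The gate is latched at half open and the job is handed in. I pushed the plate's outer face with the shut fingertips to about 0.06–0.07 m, then backed straight off so the gate sprang back and caught.

- **Gate position:** wrist views from similar heights before and after show the plate 49 mm further in, against 50 mm nominal. It also held still between the last two looks.
- **Arm:** it finished about 18 cm above the bench with no contact force, at 6.9 s of robot time.
- **Loose things:** the ones in the last wrist view (offcut, clamp, cork, tape, battery) looked unmoved. I judged this by eye and did not measure it.
- **Disagreement:** during the push, my estimates of how far the gate was in ran from 0.061 to 0.070 m. All were inside the window for half open, so I added 3 mm before letting go.
- **Not checked:** I did not measure the catch angle. That it is down is inferred from the gate holding at half open.

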